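# Nip up the board clamp with the hex key's long arm

### The arm

A 6-joint arm with a two-finger parallel gripper is mounted at the origin on the work surface. World frame = base frame: x ahead of the robot, y to its left, z up, the work surface at z = 0. Lengths are in mm, angles in rad, forces in N, time in s.
With the tool pointing down it reaches from about 275 to 1000 mm from the base axis. Payload 8.4 kg.
Tool frame: the origin (TCP) lies at the very end of the fingers, on their centre line; the grasp point (between the pads) lies 19 mm behind it; z points along the fingers, x is the direction in which the jaws open and shut, and the axes are right-handed (so a half turn about z gives the same grasp; the last joint's range is limited). The gripper opens to 85 mm and grips with 20 to 120 N. Pads are 22 mm wide; open, the fingers measure 114 mm over their backs; the gripper's body (76 mm by 85 mm) begins 54 mm behind the grasp point. The pads swing forward as they close: fully open they stand 13 mm farther back than shut.
Start: joints at [1.346, 0.353, 1.633, -0, 1.155, -0.002], TCP at [138.099, 609.554, 200.081] pointing down, gripper open.
Joint ranges: [-2.63, 2.63], [-0.92, 2.1], [0.06, 2.66], [-1.3, 4.44], [0, 2.69], [-3.02, 3.02]. Speed limits (rad/s): [2.22, 2.22, 2.79, 3.14, 3.14, 3.14].

### API

Orientations are given as [roll, pitch, yaw] about the fixed x, y, z axes, in that order (R = Rz(yaw) Ry(pitch) Rx(roll)).
In Python, from rig import r gives the robot as it stands. The module is installed in compiled form; this text tells all that it offers.
- The arm moves only by the tool apply_moves, never from a script. Its argument "targets" is a list that holds one entry, the list of rows, each a list of 7 numbers: the gripper's target within -1 to 1 (fully open at 1, half-way at 0, shut at -1), then the shift along the tool's x, y, z in cm, then the turn, a rotation vector about the tool's x, y, z in degrees. A call has 1 to 8 rows; each row is the pose to reach, as a shift and turn from the pose measured when the call began, along the tool's axes at that moment; what a row does not reach only later rows make up. A row lasts 1/10 s, in which the tool goes at most 50 mm and 8.59 degrees, less where a joint would pass 70% of its speed; a pose out of reach is approached as far as the arm can. A call with a gripper value outside its range is refused whole. The fingers move at their own pace and stop on an object; "newtons" is the grip in N (left out, the last holds). Time passes only in rows, so rows that repeat a pose let the fingers close. It gives the time, the measured TCP pose, the force and the opening at its end, in the units of the state.
- r.sense(): the state, without advancing time (a new reading comes with each control period).
- r.grab_frame(name): name is "scene" or "top"; returns a dict with "pixels" (480x640x3 uint8, red, green, blue), "fov_y" (degrees; the focal length in pixels is half the picture's height over the tangent of half this angle, whatever the lens; pixels are square), "cx", "cy" (the principal point, pixels), "R" (3x3) and "t" (3): a world point X has camera coordinates R X + t. Camera axes: x right, y down, z forward; pixel columns grow to the right and rows downward; lengths in mm; the calibration is good to about 2 mm. A picture is of the moment at which its call begins. There is no depth.
- r.sign_off(): hands the job in, once; it reports no verdict.
The state is a dict: "clock": time; "qpos": joint angles; "qvel": joint speeds; "joint_efforts": joint torques, N m; "eef_pos": TCP position; "tcp_rot": TCP orientation; "contact_force": force on the tool from outside, world axes, zero at the start; "wrist_torque": the same for the moment, N m; "opening": opening from 0.0 (shut) to 1.0 (fully open).
Only numpy, scipy, OpenCV 4.12 (cv2) and the standard library are available. Lean on these libraries where they do the work, as an engineer would, in place of code of your own. Each camera call takes 0.05 s, during which the arm holds its last target. There are 200 camera calls.

### The job

Take the big hex key out of the angled rack and flip it so that its short arm goes all the way into the socket of the clamp screw on the board fixture. Using the long arm as the lever, turn the stiff screw clockwise (seen from above) until its pointer stands midway between the two small ribs on the clamp block. Leave the key standing in the screw, let go of it, and do not disturb the other loose things on the bench.

Things in the scene. Friction and masses are not known exactly. Their poses are not given: they have to be found in the camera images.
- key_grip (a point): Big L-shaped hex key, dark steel, 280 g, bar 14 mm across flats. Long arm 150 mm, short arm 60 mm from the bend's centre, at right angles. This point: on the long arm's centre line, 58 mm from the bend, near the balance point. +x runs along the long arm away from the bend, -z along the short arm away from the bend; two flats face +y and -y, so the bar is gripped 14 mm wide along y.
- key_end (a point): Centre of the end face of the key's long arm, axes as the key's. At the start the long arm points down at 45 degrees towards the robot, bend uppermost on the far side, short arm hanging down at 45 degrees on the far side. The last 45 mm before this end are in the rack's hole; draw it out straight along the long arm.
- key_tip (a point): Centre of the end face of the key's short arm, 60 mm from the bend: 58 mm along -x and 60 mm along -z from the grip point. The last 3 mm taper. Axes as the key's. Let go in the socket, the key droops about 4 degrees towards its long arm and stays.
- rack: Fixed key rack; origin on the bench below the key's grip point, +z up. A grey block 120 mm wide (y), 36 mm thick, leaning 45 degrees on a steel foot; it reaches 105 mm to -x (the robot's side) and is at most 80 mm high. Its upper face, looking up and to +x, has the big key's hole in the middle (45 mm deep). A thin fixed key, at most 100 mm high, stands 44 mm off at -y.
- fixture: Fixed board fixture; origin on the bench under the screw's axis, +z up. Aluminium clamp block 64 x 70 mm, 38 mm high, round the origin; rods and a green board panel reach 165 mm to +x and 135 mm to either y; all but the screw is below 45 mm. Two small ribs (7 x 3 x 5 mm, 16 mm apart) on the block's top 27 mm from the axis: midway between them is exactly the -x direction.
- socket (a point): Cap screw on the clamp block, axis vertical, head 32 mm across. This point: centre of the mouth of its hex socket, 64 mm above the bench. +z up, +x along the pointer (small tab at the head's foot, reaching 28 mm). Socket 15.2 mm across flats, chamfered, 24 mm deep: with the short arm fully in, the bend is 36 mm above this point.
- screw (a joint): Angle the screw is turned clockwise from above, rad: 0 to 0.25 at the start, 1.0 with the pointer midway between the ribs, stop at 1.6. Stiff (1.1 N m), stays where left. Socket corners lie at the pointer and every 60 degrees from it; the key enters with its long arm, from above, along one of these six directions within 5 degrees, and has about 8 degrees of play either way before it drives.
- small_key_mid (a point): bystander: a smaller L-shaped hex key (8 mm) lying flat near the fixture; centre of its long arm, 4 mm up
- reel_mid (a point): bystander: solder reel standing on its flange, 56 mm across, 44 mm high; centre
- flux_mid (a point): bystander: small bottle 36 mm across, 75 mm high; centre
- paste_mid (a point): bystander: white jar 56 mm across, 45 mm high; centre
- driver_grip (a point): bystander: screwdriver 160 mm long lying on the bench; middle of its handle
- tray_mid (a point): bystander: small parts tray 75 x 110 mm, 30 mm high; centre
- heatsink_mid (a point): bystander: finned aluminium heat sink 50 x 50 mm, 24 mm high; centre

How it is judged:
By the outcome, as a careful person would: the job done as asked, in the order asked, and still so for the second after the job is handed in, with the robot touching nothing.
It also fails if it takes over 54 s, if anything falls off the work surface, if the arm or the gripper's body presses on something with over 40 N, if the wrist force passes 120 N, or if a joint passes its speed limit or range.

## Working session

There is one attempt and no reset: what is moved stays moved. The work goes in short steps, Python scripts to look and compute and a tool call to move; the robot and the scene stay as the last step left them, time stands still between calls to the robot, and variables do not carry over. Pictures are saved under pics/ and viewed, about 8 in all and at most 12, crops included, and the job is handed in when it is done.

Besides the shell and the picture viewer there is one more tool, called after ">>>" as a command line: name --argument value ..., lists and objects as JSON in quotes. apply_moves: Moves the arm, as the interface text tells. Its arguments: {"type":"object","properties":{"targets":{"type":"array"},"newtons":{"type":"number"}},"required":["targets"]}

```bash
mkdir -p pics; python3 - <<'E'
from rig import r
import cv2,json
s=r.sense();print(s)
for n in("scene","top"):
    f=r.grab_frame(n);cv2.imwrite(f"pics/{n}0.png",f["pixels"][:,:,::-1]);print(n,f["fov_y"],f["cx"],f["cy"],f["R"],f["t"])
E
```

```text
{'clock': 0.0, 'qpos': array([ 1.34559331e+00,  3.53642972e-01,  1.63412099e+00, -1.39407435e-05,
        1.15521033e+00, -2.38614686e-03]), 'qvel': array([-7.03917541e-04, -3.24490866e-03,  1.79564385e-07, -7.03470025e-04,
       -2.62851270e-03,  5.81970679e-04]), 'joint_efforts': array([ 8.11595019e-04, -6.05266070e+01, -3.42067623e+01,  1.63537861e-04,
        9.59754456e-03, -1.76651815e-05]), 'eef_pos': array([137.99235806, 609.04846217, 199.37057409]), 'tcp_rot': array([3.14158320e+00, 1.38165704e-03, 1.34798509e+00]), 'contact_force': array([ 0.01860914, -0.62309216,  0.75806678]), 'wrist_torque': array([-0.02040542, -0.00865502,  0.05472333]), 'opening': 0.9981192517742469}
scene 57.37634530865762 312.5567203311635 234.0509367629104 [[-0.71930739  0.69468981 -0.00171311]
 [ 0.56215808  0.58062683 -0.58894038]
 [-0.40813621 -0.42459221 -0.80817467]] [ 441.29338896 -242.69715156 1060.10532447]
top 55.529795635350254 320.2798356556985 233.33812167667088 [[-0.01000321 -0.99976013  0.01948381]
 [-0.99872256  0.00902392 -0.04971735]
 [ 0.04952961 -0.01995625 -0.99857327]] [-28.50008152 552.41704381 799.72429355]
```

View pics/scene0.png

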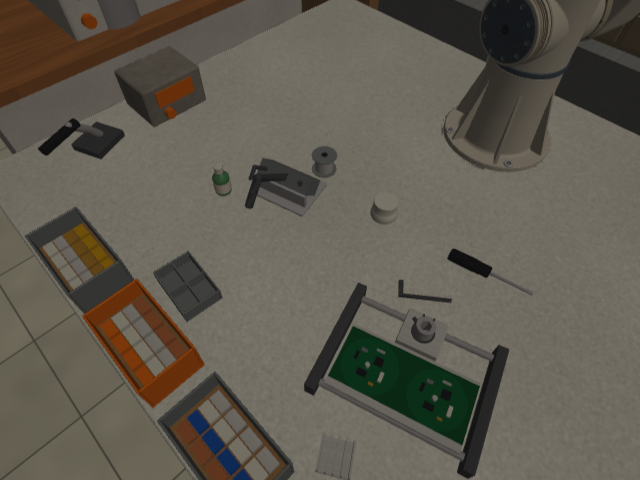

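View pics/top0.png

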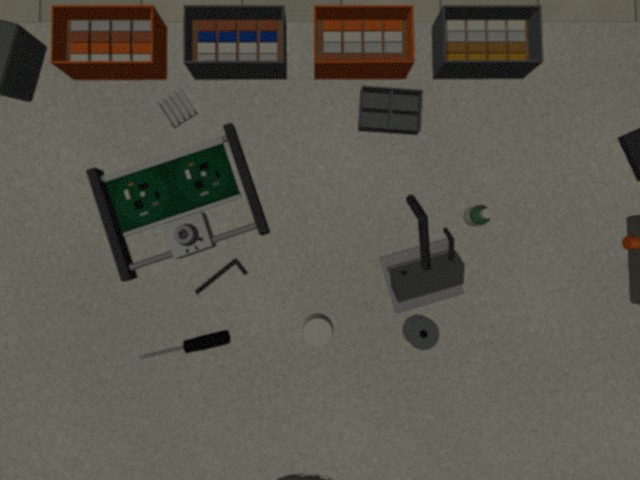

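The scene view shows the rack at about (285,185), with the key's bend near (255,175), and the screw head at (425,325). In the top view the key runs from (425,265) to (423,215) and its tip is at (410,197); the screw is at (187,234). I'll enlarge these areas.

```bash
python3 - <<'E'
import cv2,numpy as np
s=cv2.imread("pics/scene0.png");t=cv2.imread("pics/top0.png")
def c(im,x,y,w,h):
    o=cv2.resize(im[y:y+h,x:x+w],(400,300),interpolation=cv2.INTER_CUBIC);return cv2.convertScaleAbs(o,alpha=1.7,beta=10)
# scene rack 100x75 x4 ; top rack
a=c(s,240,145,100,75);b=c(t,380,185,120,90);d=c(s,390,295,80,60);e=c(t,150,205,80,60)
cv2.imwrite("pics/m1.png",np.vstack([np.hstack([a,b]),np.hstack([d,e])]))
E
```

```text
(no output)
```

View pics/m1.png

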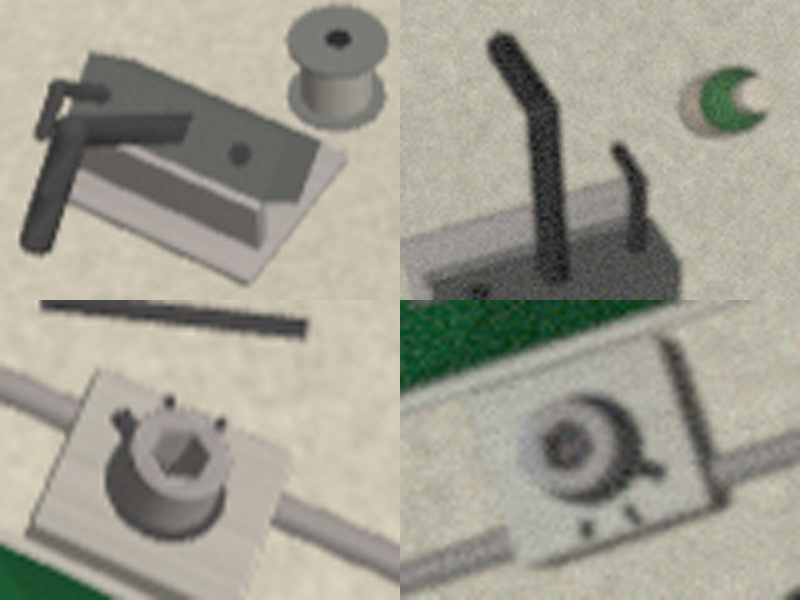

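Crop readings: bend at scene (257,177.5) and top (422.3,217.4); tip at scene (248.8,205.5) and top (410,198.8). Socket mouth at scene (426.6,326) and top (183.4,234.4). The ribs and pointer can also be read. Next I triangulate and fit models.

```bash
cat > geo.py <<'E'
import numpy as np
from scipy.optimize import least_squares
C={"s":(57.37634530865762,312.5567,234.0509,np.array([[-0.71930739,0.69468981,-0.00171311],[0.56215808,0.58062683,-0.58894038],[-0.40813621,-0.42459221,-0.80817467]]),np.array([441.29338896,-242.69715156,1060.10532447])),
"t":(55.529795635350254,320.2798,233.338,np.array([[-0.01000321,-0.99976013,0.01948381],[-0.99872256,0.00902392,-0.04971735],[0.04952961,-0.01995625,-0.99857327]]),np.array([-28.50008152,552.41704381,799.72429355]))}
def proj(c,X):
    f,cx,cy,R,t=C[c];F=240/np.tan(np.radians(f/2));p=R@np.asarray(X)+t
    return np.array([cx+F*p[0]/p[2],cy+F*p[1]/p[2]])
def tri(ps,pt):
    q=least_squares(lambda X:np.r_[proj("s",X)-ps,proj("t",X)-pt],[500,0,50]);return q.x,q.fun
def ray(c,p,z):
    q=least_squares(lambda v:proj(c,[v[0],v[1],z])-p,[500,0]);return q.x
E
python3 - <<'E'
from geo import *
np.set_printoptions(precision=1,suppress=True)
D=dict(bend=((257,177.5),(422.3,217.4)),tip=((248.75,205.5),(410,198.8)),entry=((287,176.5),(425.5,266)),mouth=((426.6,326),(183.4,234.4)),rib1=((434.2,320),(187.4,251)),rib2=((423.8,315.4),(196.4,248.4)),ptr=((414,317.6),(201.6,239)))
T={k:tri(np.array(a),np.array(b)) for k,(a,b) in D.items()}
for k,v in T.items(): print(k,v[0],v[1])
print(np.linalg.norm(T["tip"][0]-T["bend"][0]),np.linalg.norm(T["entry"][0]-T["bend"][0]))
# key model
def key(p):
    x,y,z,a=p;B=np.array([x,y,z]);h=np.array([np.cos(a),np.sin(a),0])
    s=(h-[0,0,1])/2**.5;l=(-h-[0,0,1])/2**.5
    return dict(bend=B,tip=B+60*s,entry=B+105*l)
def res(p):
    m=key(p);return np.concatenate([np.r_[proj("s",m[k])-D[k][0],proj("t",m[k])-D[k][1]] for k in m])
q=least_squares(res,[*T["bend"][0],0]);print("key",q.x,"yaw deg",np.degrees(q.x[3]),"\n",q.fun.reshape(3,4))
def fx(p):
    x,y,a,g=p;o=np.array([x,y,0]);h=np.array([np.cos(a),np.sin(a),0]);n=np.array([-h[1],h[0],0])
    return dict(mouth=o+[0,0,64],rib1=o-27*h+8*n+[0,0,42],rib2=o-27*h-8*n+[0,0,42],ptr=o+26*np.array([np.cos(g),np.sin(g),0])+[0,0,41])
def rf(p):
    m=fx(p);return np.concatenate([np.r_[proj("s",m[k])-D[k][0],proj("t",m[k])-D[k][1]] for k in m])
m=T["mouth"][0]
q=least_squares(rf,[m[0],m[1],0.25,-2]);print("fix",q.x,np.degrees(q.x[2:]),"\n",q.fun.reshape(4,4))
E
```

```text
bend [ 570.5 -191.2  121.2] [ 0.3  0.1  0.2 -0.2]
tip [ 605.  -181.9   77.5] [ 0.  0.  0. -0.]
entry [ 491.  -209.    53.4] [-2.1 -0.4 -1.3  1.2]
mouth [549.9 197.8  56.6] [-0.3 -0.  -0.3  0.2]
rib1 [522. 197.  36.] [-0.6 -0.  -0.5  0.4]
rib2 [527.  180.5  36.1] [ 0.1  0.   0.  -0. ]
ptr [542.9 171.6  37.4] [-0.1 -0.  -0.1  0.1]
56.414807030334835 105.98473479555244
key [ 565.9 -191.3  123.     0.3] yaw deg 14.37070501743399 
 [[ 2.1 -1.9  0.6  2.7]
 [-0.6 -0.1 -0.3 -1.4]
 [-3.3  1.8 -1.6 -0.6]]
fix [551.4 196.8   0.3  -1.9] [  18.1 -107. ] 
 [[-0.4 -1.8 -1.  -0.9]
 [-0.8 -1.4 -0.9 -0.4]
 [ 0.5 -0.9 -1.  -0.8]
 [ 0.1 -0.4 -0.8 -0.5]]
```

```bash
cat >> geo.py <<'E'
from scipy.spatial.transform import Rotation as Ro
def toolR(zdir,xdir):
    z=np.array(zdir,float);z/=np.linalg.norm(z);x=np.array(xdir,float);x-=z*(x@z);x/=np.linalg.norm(x)
    return np.c_[x,np.cross(z,x),z]
def rel(Rt,pt,cur=None):
    """shift cm and turn deg from current (or given) pose to target"""
    if cur is None:
        from rig import r
        s=r.sense();cur=(Ro.from_euler("xyz",s["tcp_rot"]).as_matrix(),s["eef_pos"])
    R,p=cur;return np.r_[R.T@(np.array(pt)-p)/10,np.degrees(Ro.from_matrix(R.T@Rt).as_rotvec())].round(2)
a=np.radians(14.5);h=np.array([np.cos(a),np.sin(a),0]);n=np.array([-h[1],h[0],0]);Z=np.array([0,0,1.])
Rg=toolR(h-Z,-n)   # grasp orientation
E
python3 - <<'E'
from geo import *
b=np.radians(1);Rm=toolR(-Z,[np.cos(b),np.sin(b),0])
pm=[430,170,330]
print(rel(Rm,pm)); grip=np.array([527,-201,87]);tz=Rg[:,2]
print(rel(Rg,grip-(140-19)*tz,(Rm,np.array(pm))),grip-121*tz)
E
```

```text
[-3.639e+01  3.818e+01 -1.301e+01  5.000e-02  6.000e-02  7.623e+01]
[ 0.73 39.26 15.74 37.98 29.94 72.29] [ 444.16536483 -222.42249325  172.55992052]
```

>>> apply_moves --targets '[[[-0.15,-36.4,38.2,-13,0,0,76],[-0.15,-36.4,38.2,-13,0,0,76],[-0.15,-36.4,38.2,-13,0,0,76],[-0.15,-36.4,38.2,-13,0,0,76],[-0.15,-36.4,38.2,-13,0,0,76],[-0.15,-36.4,38.2,-13,0,0,76],[-0.15,-36.4,38.2,-13,0,0,76],[-0.15,-36.4,38.2,-13,0,0,76]]]' --newtons 100

```text
clock: 0.9
eef_pos: [353.5, 284.2, 296.0]
tcp_rot: [3.141, 0.0, 0.142]
contact_force: [1.3, 0.9, -0.1]
opening: 0.427
```

```bash
python3 - <<'E'
from geo import *
from rig import r
s=r.sense();print(s["qpos"].round(2))
grip=np.array([527,-201,87]);tz=Rg[:,2]
print(rel(Rg,grip-121*tz))
E
```

```text
[ 0.67 -0.01  1.86 -0.    1.29  0.53]
[ 1.8  51.42 12.4  36.62 32.69 79.  ]
```

>>> apply_moves --targets '[[[-0.15,1.8,51.4,6,36.6,32.7,79],[-0.15,1.8,51.4,6,36.6,32.7,79],[-0.15,1.8,51.4,6,36.6,32.7,79],[-0.15,1.8,51.4,6,36.6,32.7,79],[-0.15,1.8,51.4,6,36.6,32.7,79],[-0.15,1.8,51.4,6,36.6,32.7,79],[-0.15,1.8,51.4,6,36.6,32.7,79],[-0.15,1.8,51.4,6,36.6,32.7,79]]]'

```text
clock: 1.7
eef_pos: [414.4, -50.7, 256.1]
tcp_rot: [-2.632, -0.135, -0.788]
contact_force: [0.7, 0.6, -0.0]
opening: 0.428
```

```bash
python3 - <<'E'
from geo import *
from rig import r
s=r.sense();print(s["qpos"].round(2))
grip=np.array([527,-201,87]);tz=Rg[:,2]
print(rel(Rg,grip-71*tz))
E
```

```text
[-0.53 -0.22  2.24  0.58  0.94 -0.09]
[14.31 12.87  8.78 13.34 12.28 28.77]
```

>>> apply_moves --targets '[[[-0.15,14.3,12.9,8.8,13.3,12.3,28.8],[-0.15,14.3,12.9,8.8,13.3,12.3,28.8],[-0.15,14.3,12.9,8.8,13.3,12.3,28.8],[-0.15,14.3,12.9,8.8,13.3,12.3,28.8],[-0.15,14.3,12.9,8.8,13.3,12.3,28.8],[-0.15,14.3,12.9,8.8,13.3,12.3,28.8],[-0.15,14.3,12.9,8.8,13.3,12.3,28.8]]]'

```text
clock: 2.4
eef_pos: [478.0, -213.1, 136.9]
tcp_rot: [-2.357, 0.0, -1.317]
contact_force: [-0.2, 0.9, 0.9]
opening: 0.421
```

```bash
python3 - <<'E'
from geo import *
from rig import r
import cv2
s=r.sense();print(s["qpos"].round(2),s["eef_pos"],s["tcp_rot"],s["opening"])
grip=np.array([527,-201,87]);tz=Rg[:,2]
print(rel(Rg,grip+19*tz))
for c in "st": print(c,proj(c,s["eef_pos"]))
S=r.grab_frame("scene")["pixels"][:,:,::-1];T=r.grab_frame("top")["pixels"][:,:,::-1]
def c(im,x,y,w,h): return cv2.convertScaleAbs(cv2.resize(im[y:y+h,x:x+w],(400,w and 400*h//w),interpolation=cv2.INTER_CUBIC),alpha=1.7,beta=10)
cv2.imwrite("pics/scene1.png",S);cv2.imwrite("pics/top1.png",T)
cv2.imwrite("pics/m2.png",np.hstack([c(S,235,110,100,110),c(T,375,185,100,110)]))
E
```

```text
[-0.9   0.24  2.32  1.34  0.73 -0.71] [ 477.97517019 -213.12598354  136.85226903] [-2.35726259e+00  3.84516250e-04 -1.31734083e+00] 0.42117779335568667
[ 0.06 -0.06  9.    0.06  0.03 -0.  ]
s [286.18273647 141.47520453]
t [440.65605724 277.0955095 ]
```

View pics/m2.png

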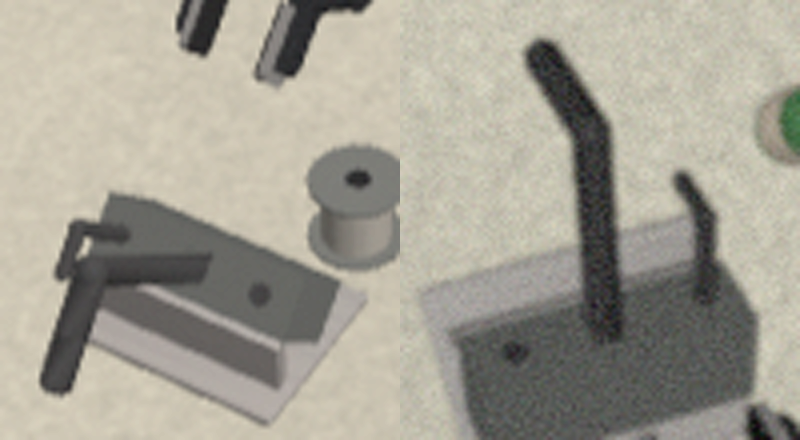

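The scene crop shows the fingertips at about (285,117) and (304,126), while the TCP projects to (286,141). That mismatch is too big to ignore, so I'll look wider.

```bash
python3 - <<'E'
from geo import *
import cv2
S=cv2.imread("pics/scene1.png");T=cv2.imread("pics/top1.png")
c=lambda im,x,y:cv2.convertScaleAbs(cv2.resize(im[y:y+200,x:x+133],(399,600),interpolation=cv2.INTER_CUBIC),alpha=1.7,beta=10)
cv2.imwrite("pics/m3.png",np.hstack([c(S,235,20),c(T,380,200)]))
E
```

```text
(no output)
```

View pics/m3.png

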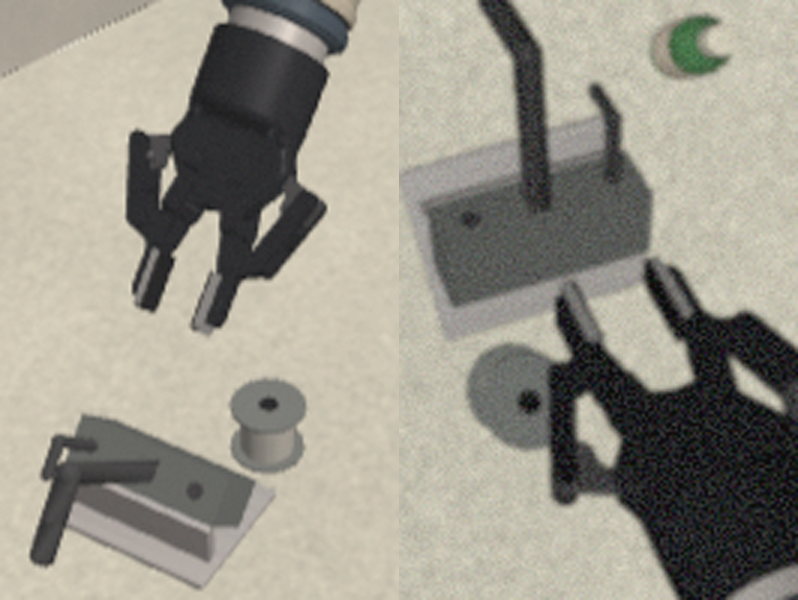

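```bash
python3 - <<'E'
from geo import *
np.set_printoptions(precision=1,suppress=True)
A=tri([283.3,121.7],[436.3,296]);B=tri([303.3,129.3],[465.3,288.3])
print(A,B,(A[0]+B[0])/2,np.linalg.norm(A[0]-B[0]))
A=tri([283.3,121.7],[465.3,288.3]);B=tri([303.3,129.3],[436.3,296])
print(A,B)
print((A[0]+B[0])/2-[478,-213.1,136.9], Rg.T@((A[0]+B[0])/2-[478,-213.1,136.9]),np.degrees(np.arctan2(*(B[0]-A[0])[1::-1])),np.linalg.norm(A[0]-B[0]))
print(Rg)
E
```

```text
(array([ 461.3, -204.9,  175.5]), array([11.4,  1.9,  6.6, -5.9])) (array([ 450.1, -235.5,  142.8]), array([-14.4,  -2.5,  -8.2,   7.4])) [ 455.7 -220.2  159.2] 46.208935920321
(array([ 461.3, -241.9,  158.7]), array([-1.2, -0.2, -0.7,  0.6])) (array([ 450.5, -198. ,  160.4]), array([-1.6, -0.3, -0.9,  0.8]))
[-22.1  -6.8  22.6] [  1.1   0.3 -32.3] 103.8910213913042 45.20308606504211
[[ 0.3 -0.7  0.7]
 [-1.  -0.2  0.2]
 [ 0.  -0.7 -0.7]]
```

```bash
python3 - <<'E'
from geo import *
from rig import r
import cv2
s=r.sense();print(s["clock"],s["eef_pos"],s["qvel"].round(3),s["opening"])
S=r.grab_frame("scene")["pixels"][:,:,::-1];T=r.grab_frame("top")["pixels"][:,:,::-1]
for a,b in((S,"scene1"),(T,"top1")):
    d=cv2.absdiff(cv2.GaussianBlur(a,(5,5),0),cv2.GaussianBlur(cv2.imread(f"pics/{b}.png"),(5,5),0)).max(2)
    print(b,(d>25).sum(),d.max())
E
```

```text
2.5 [ 478.34570301 -212.90305633  137.90679245] [ 0.004 -0.011  0.002  0.005 -0.001 -0.004] 0.4243757640414811
scene1 0 16
top1 0 11
```

The picture is static and both cameras agree: the fingertips appear about 32 mm behind the nominal TCP along tool z, with no lateral error. I'll advance 80 mm and look again.

>>> apply_moves --targets '[[[-0.15,0,0,4,0,0,0],[-0.15,0,0,8,0,0,0],[-0.15,0,0,8,0,0,0],[-0.15,0,0,8,0,0,0],[-0.15,0,0,8,0,0,0]]]'

```text
clock: 3.1
eef_pos: [533.2, -198.8, 82.8]
tcp_rot: [-2.355, -0.004, -1.316]
contact_force: [0.4, 0.8, 0.4]
opening: 0.427
```

```bash
python3 - <<'E'
from geo import *
from rig import r
import cv2
s=r.sense();print(s["eef_pos"],s["contact_force"],s["wrist_torque"])
for c in "st": print(c,proj(c,s["eef_pos"]),proj(c,s["eef_pos"]-32*Rg[:,2]))
S=r.grab_frame("scene")["pixels"][:,:,::-1];T=r.grab_frame("top")["pixels"][:,:,::-1]
c=lambda im,x,y:cv2.convertScaleAbs(cv2.resize(im[y:y+120,x:x+80],(400,600),interpolation=cv2.INTER_CUBIC),alpha=1.7,beta=10)
cv2.imwrite("pics/m4.png",np.hstack([c(S,240,110),c(T,395,180)]))
E
```

```text
[ 533.23584114 -198.76847964   82.76862888] [0.42973369 0.78626444 0.36291091] [-0.04262077  0.39511842 -0.02314538]
s [271.50651384 179.43530422] [277.23075928 164.11636023]
t [421.82920593 241.84846877] [429.11799275 255.16331778]
```

View pics/m4.png

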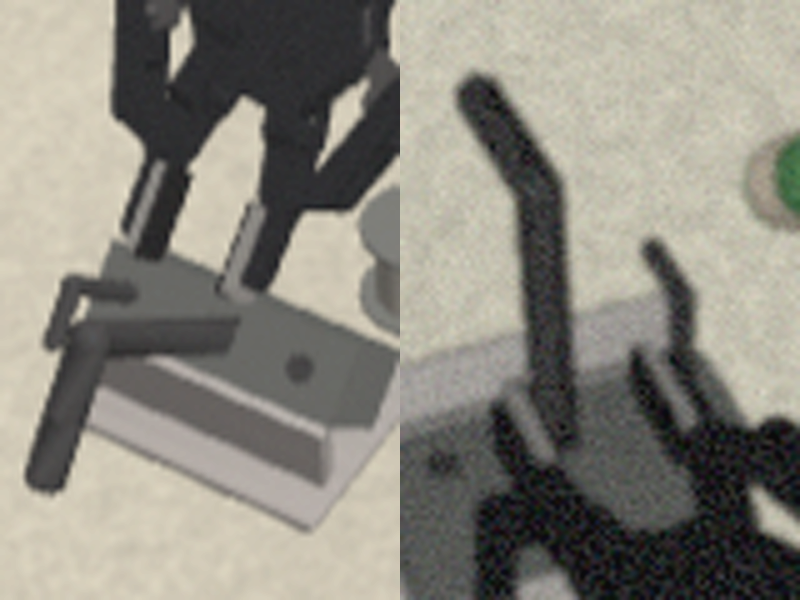

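Both views put the fingertips 32 mm behind the reported TCP again, at scene (280,165) and top (430,256). They are centred on the key, with its axis about 28 mm ahead. I'll advance 42 mm and close.

>>> apply_moves --targets '[[[-0.15,0,0.2,2,0,0,0],[-0.15,0,0.2,4.2,0,0,0],[-0.15,0,0.2,4.2,0,0,0],[-0.15,0,0.2,4.2,0,0,0],[-1,0,0.2,4.2,0,0,0],[-1,0,0.2,4.2,0,0,0],[-1,0,0.2,4.2,0,0,0],[-1,0,0.2,4.2,0,0,0]]]' --newtons 80

```text
clock: 4.0
eef_pos: [560.8, -193.1, 52.5]
tcp_rot: [-2.354, -0.005, -1.318]
contact_force: [-2.4, -3.3, 3.8]
opening: 0.144
```

```bash
python3 - <<'E'
from geo import *
from rig import r
import cv2
s=r.sense();print(s["eef_pos"],s["contact_force"],s["wrist_torque"],s["opening"],s["opening"]*85,s["qpos"].round(2))
S=r.grab_frame("scene")["pixels"][:,:,::-1];T=r.grab_frame("top")["pixels"][:,:,::-1]
c=lambda im,x,y:cv2.convertScaleAbs(cv2.resize(im[y:y+120,x:x+80],(400,600),interpolation=cv2.INTER_CUBIC),alpha=1.7,beta=10)
cv2.imwrite("pics/m5.png",np.hstack([c(S,240,110),c(T,395,180)]))
E
```

```text
[ 560.77904118 -193.14113223   52.5032221 ] [-2.39354985 -3.30637708  3.75571436] [-0.51003929  0.25500054 -0.12933802] 0.14417418062372095 12.25480535301628 [-0.71  0.49  2.27  1.76  0.63 -1.03]
```

View pics/m5.png

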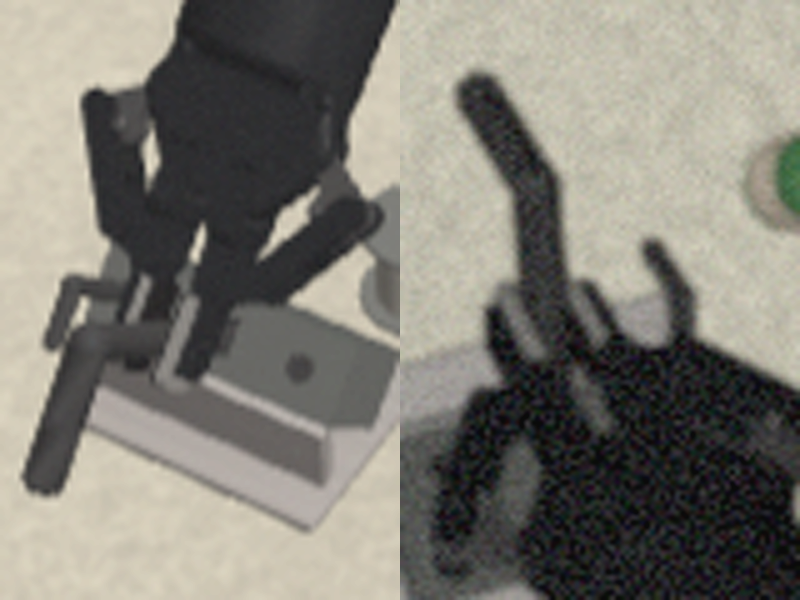

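The bar is between the pads, seen at scene crop (165,340). I draw it straight out along the tool's -y, which is the long arm's axis.

>>> apply_moves --targets '[[[-1,0,0,0,0,0,0],[-1,0,-1,0,0,0,0],[-1,0,-2,0,0,0,0],[-1,0,-3,0,0,0,0],[-1,0,-4,0,0,0,0],[-1,0,-5,0,0,0,0],[-1,0,-6,0,0,0,0],[-1,0,-7,0,0,0,0]]]' --newtons 100

```text
clock: 4.9
eef_pos: [608.1, -179.6, 101.3]
tcp_rot: [-2.356, -0.004, -1.317]
contact_force: [-0.1, 0.4, -3.0]
opening: 0.137
```

```bash
python3 - <<'E'
from geo import *
from rig import r
s=r.sense();print(s["eef_pos"],s["contact_force"],s["wrist_torque"],s["opening"]*85,s["qpos"].round(2))
t=np.radians(-107);kx=np.array([np.cos(t),np.sin(t),0])
Rf=toolR(-Z,np.cross(Z,kx))
# tool x = key y at start? key y=-n=tool x -> tool x = z x kx
up=s["eef_pos"]+np.array([0,0,150]); print("lift",rel(Ro.from_euler("xyz",s["tcp_rot"]).as_matrix(),up))
ax=np.array([551,197.5,64]); print(Rf)
print(rel(Rf,ax+58*kx+[0,0,36+120-19]))
E
```

```text
[ 608.14103641 -179.63241678  101.30625935] [-0.12398     0.36420204 -2.96348768] [-0.21570823  0.639303    0.0027971 ] 11.628369201881542 [-0.61  0.4   2.19  1.61  0.57 -0.75]
lift [  0.06 -10.61 -10.6    0.     0.     0.  ]
[[ 0.95630476 -0.2923717  -0.        ]
 [-0.2923717  -0.95630476 -0.        ]
 [ 0.          0.         -1.        ]]
[-32.96  -7.78  -6.5  -40.85 -23.11 -55.23]
```

>>> apply_moves --targets '[[[-1,0,-3,-3,0,0,0],[-1,0,-6.5,-6.5,0,0,0],[-1,-33,-7.8,-6.5,-41,-23,-55],[-1,-33,-7.8,-6.5,-41,-23,-55],[-1,-33,-7.8,-6.5,-41,-23,-55],[-1,-33,-7.8,-6.5,-41,-23,-55],[-1,-33,-7.8,-6.5,-41,-23,-55],[-1,-33,-7.8,-6.5,-41,-23,-55]]]'

```text
clock: 5.7
eef_pos: [540.0, 111.6, 200.4]
tcp_rot: [-2.924, -0.086, -0.59]
contact_force: [1.1, 0.2, -2.1]
opening: 0.138
```

```bash
python3 - <<'E'
from geo import *
t=np.radians(-107);kx=np.array([np.cos(t),np.sin(t),0])
Rf=toolR(-Z,np.cross(Z,kx));ax=np.array([551,197.5,64])
print(rel(Rf,ax+58*kx+[0,0,36+80-19]))
E
```

```text
[ -2.52  -1.34   4.12 -11.64  -6.7  -16.19]
```

>>> apply_moves --targets '[[[-1,-2.5,-1.3,2,-11.6,-6.7,-16.2],[-1,-2.5,-1.3,2,-11.6,-6.7,-16.2],[-1,-2.5,-1.3,2,-11.6,-6.7,-16.2],[-1,-2.5,-1.3,2,-11.6,-6.7,-16.2],[-1,-2.5,-1.3,2,-11.6,-6.7,-16.2],[-1,-2.5,-1.3,2,-11.6,-6.7,-16.2]]]'

```text
clock: 6.3
eef_pos: [529.1, 138.2, 181.1]
tcp_rot: [-3.141, 0.001, -0.299]
contact_force: [0.6, 0.2, -3.4]
opening: 0.137
```

```bash
python3 - <<'E'
from geo import *
from rig import r
import cv2
s=r.sense();print(s["eef_pos"],s["tcp_rot"],s["contact_force"],s["wrist_torque"],s["opening"]*85,s["qpos"].round(2))
for c in "st": print(c,proj(c,s["eef_pos"]))
S=r.grab_frame("scene")["pixels"][:,:,::-1];T=r.grab_frame("top")["pixels"][:,:,::-1]
c=lambda im,x,y:cv2.convertScaleAbs(cv2.resize(im[y:y+120,x:x+80],(400,600),interpolation=cv2.INTER_CUBIC),alpha=1.7,beta=10)
cv2.imwrite("pics/m6.png",np.hstack([c(S,375,225),c(T,150,185)]))
E
```

```text
[529.0869197  138.15162976 181.09808701] [-3.14073114e+00  5.13671684e-04 -2.98527753e-01] [ 0.57311279  0.15958606 -3.37025171] [0.00671146 0.01529623 0.02428922] 11.641137109648703 [0.25 0.25 1.82 0.   1.07 0.55]
s [419.86433698 253.4648018 ]
t [200.77509017 244.87022332]
```

View pics/m6.png

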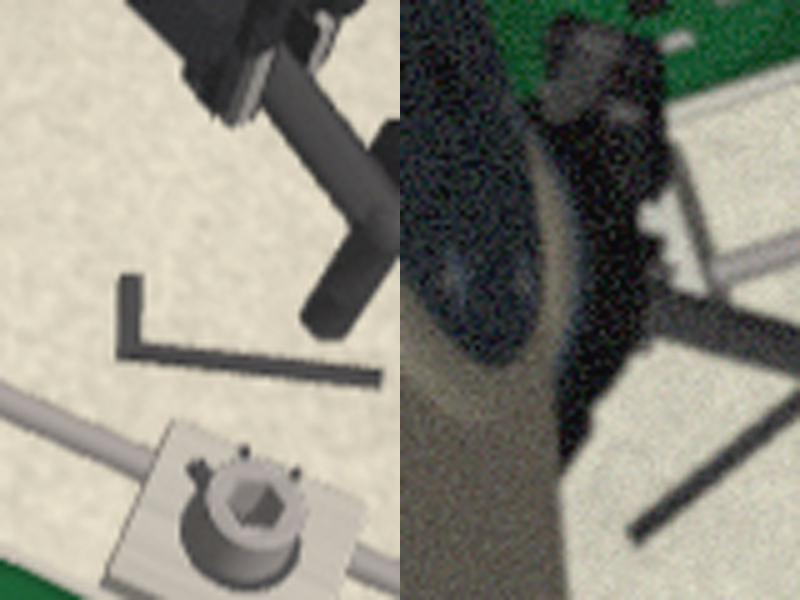

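```bash
python3 - <<'E'
from geo import *
from rig import r
np.set_printoptions(precision=1,suppress=True)
e=r.sense()["eef_pos"];t=np.radians(-107);kx=np.array([np.cos(t),np.sin(t),0])
bend=np.array([375+372/5,225+222/5]);tip=np.array([375+325/5,225+322/5]);print(bend,tip)
def m(p):
    d,g,k=p;X=np.cos(k)*kx+np.sin(k)*Z;S=-np.cos(k)*Z+np.sin(k)*kx
    B=e+g*Z-d*X;return B,B+60*S
q=least_squares(lambda p:np.r_[proj("s",m(p)[0])-bend,proj("s",m(p)[1])-tip],[55,35,0])
print(q.x,np.degrees(q.x[2]),q.fun,m(q.x))
for g in(19,35,51):
  for d in (50,58): print(g,d,proj("s",m([d,g,0])[0]),proj("s",m([d,g,0])[1]),proj("s",m([d,g,0.15])[1]-m([d,g,.15])[0]+m([d,g,0])[0]))
E
```

```text
[449.4 269.4] [440.  289.4]
[56.  39.7  0. ] 1.233208851683753 [ 0.8 -0.6 -0.9  0.7] (array([545.8, 191.6, 220.1]), array([545.5, 190.4, 160.1]))
19 50 [443.8 273. ] [434. 294.] [430.5 289. ]
19 58 [447.5 277.5] [437.3 298.4] [433.7 293.3]
35 50 [446.7 266.7] [436.5 288.7] [432.9 283.7]
35 58 [450.4 271.3] [439.9 293.1] [436.2 288. ]
51 50 [449.7 260.3] [439.1 283.2] [435.4 278.1]
51 58 [453.6 264.9] [442.5 287.6] [438.8 282.4]
```

```bash
python3 - <<'E'
from geo import *
print(ray("s",[426.6,326],64),ray("t",[183.4,234.4],64),ray("s",[375+255/5,225+505/5],64))
for z,s,t in((43,(434.2,320),(187.4,251)),(43,(423.8,315.4),(196.4,248.4)),(42,(414,317.6),(201.6,239))): print(ray("s",s,z),ray("t",t,z))
# small-key / bench check: long arm end corners
print(ray("s",[375+381/5,225+378/5],4),ray("t",[150+635/5-80,185+535/5],4))
E
```

```text
[553.37299016 199.15663016] [549.93090004 195.23404099] [554.05898542 198.4930889 ]
[524.98364499 198.61375303] [522.52615756 194.16067238]
[530.70053541 181.52341   ] [526.81831982 178.87968567]
[545.09930035 172.48556257] [542.85591769 170.31969622]
[451.18545322 191.98397634] [449.70384517 187.32058977]
```

The arm hides the head in the top view, so I rely on the scene view. It gives the bend at (449.4,269.4) and the tip at (440,289.4), which fits a level key gripped 56 mm from the bend and 40 mm above the TCP. I'll line up over the socket, go down 70 mm and look again.

>>> apply_moves --targets '[[[-1,0.5,-0.8,0,0,0,0],[-1,0.5,-0.8,3,0,0,0],[-1,0.5,-0.8,6,0,0,0],[-1,0.5,-0.8,7,0,0,0],[-1,0.5,-0.8,7,0,0,0],[-1,0.5,-0.8,7,0,0,0]]]'

```text
clock: 7.0
eef_pos: [537.4, 144.5, 112.5]
tcp_rot: [-3.14, -0.001, -0.299]
contact_force: [0.3, -0.3, -2.2]
opening: 0.137
```

```bash
cat > look.py <<'E'
from geo import *
from rig import r
import cv2,sys
s=r.sense();print(s["clock"],s["eef_pos"],s["tcp_rot"],s["contact_force"].round(1),s["wrist_torque"].round(2),s["opening"]*85,s["qpos"].round(2))
S=r.grab_frame("scene")["pixels"][:,:,::-1];T=r.grab_frame("top")["pixels"][:,:,::-1]
cv2.imwrite(f"pics/S{sys.argv[1]}.png",S);cv2.imwrite(f"pics/T{sys.argv[1]}.png",T)
c=lambda im,x,y,w,h,W,H:cv2.convertScaleAbs(cv2.resize(im[y:y+h,x:x+w],(W,H),interpolation=cv2.INTER_CUBIC),alpha=1.7,beta=10)
cv2.imwrite(f"pics/{sys.argv[1]}.png",np.hstack([c(S,385,265,80,90,480,540),c(T,150,200,50,90,300,540)]))
E
python3 look.py m7
```

```text
7.0 [537.41425705 144.47604495 112.50238594] [-3.13987489e+00 -1.04489445e-03 -2.98707449e-01] [ 0.3 -0.3 -2.2] [-0.   -0.04  0.  ] 11.621315443052993 [0.26 0.35 1.86 0.   0.93 0.56]
```

View pics/m7.png

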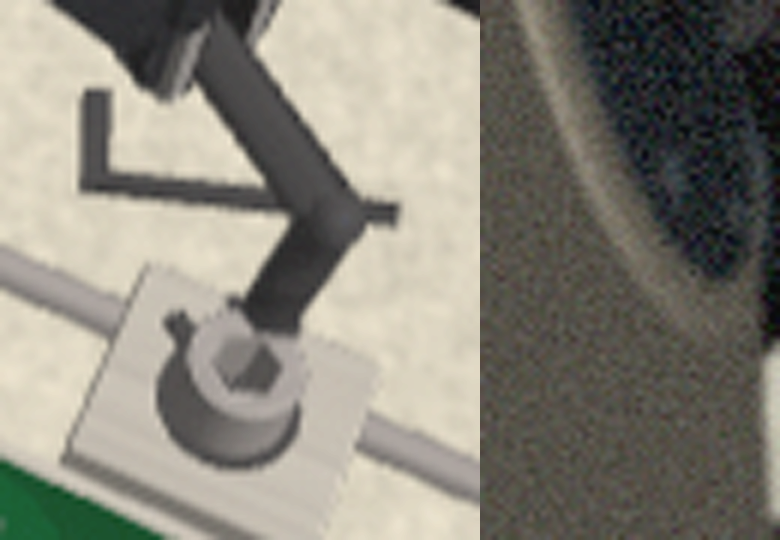

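```bash
python3 - <<'E'
from geo import *
print(proj("s",[553.8,198.1,92.5]),proj("s",[553.8,198.1,152.5]))
print("meas tip",385+270/6,265+322/6,"bend",385+340/6,265+215/6,"mouth",385+248/6,265+363/6)
for z in(80,85,90,92.5,95): print(z,ray("s",[385+270/6,265+322/6],z),ray("s",[385+340/6,265+215/6],z+60))
print(ray("s",[385+248/6,265+363/6],64))
E
```

```text
[429.73591962 317.95407456] [438.73034433 299.7171277 ]
meas tip 430.0 318.6666666666667 bend 441.6666666666667 300.8333333333333 mouth 426.3333333333333 325.5
80 [547.79712269 197.39295274] [544.80723808 200.24748554]
85 [550.46608663 198.07903682] [547.78092837 200.98037381]
90 [553.13505057 198.7651209 ] [550.75461866 201.71326208]
92.5 [554.46953253 199.10816294] [552.24146381 202.07970621]
95 [555.8040145  199.45120498] [553.72830895 202.44615035]
[552.99030569 198.3376715 ]
```

The tip projects within 1 px of the prediction, and the tip-to-mouth xy error is about 1 mm. I lower until the tip should just be inside the mouth.

>>> apply_moves --targets '[[[-1,-0.05,0.08,1,0,0,0],[-1,-0.05,0.08,2,0,0,0],[-1,-0.05,0.08,2.5,0,0,0],[-1,-0.05,0.08,2.9,0,0,0],[-1,-0.05,0.08,3.2,0,0,0],[-1,-0.05,0.08,3.2,0,0,0]]]'

```text
clock: 7.7
eef_pos: [536.9, 143.9, 80.5]
tcp_rot: [-3.14, -0.001, -0.299]
contact_force: [-0.1, 0.6, -3.3]
opening: 0.137
```

>>> apply_moves --targets '[[[-1,0,0,0.3,0,0,0],[-1,0,0,0.6,0,0,0],[-1,0,0,0.8,0,0,0],[-1,0,0,0.8,0,0,0]]]'

```text
clock: 8.1
eef_pos: [536.4, 143.9, 72.1]
tcp_rot: [-3.14, -0.001, -0.299]
contact_force: [-1.4, 0.8, -3.3]
opening: 0.139
```

```bash
python3 look.py m8
```

```text
8.1 [536.35851067 143.92173168  72.07840965] [-3.14006411e+00 -5.11367623e-04 -2.98616338e-01] [-1.4  0.8 -3.3] [0.13 0.35 0.05] 11.80343081317177 [0.26 0.4  1.89 0.   0.85 0.56]
```

View pics/m8.png

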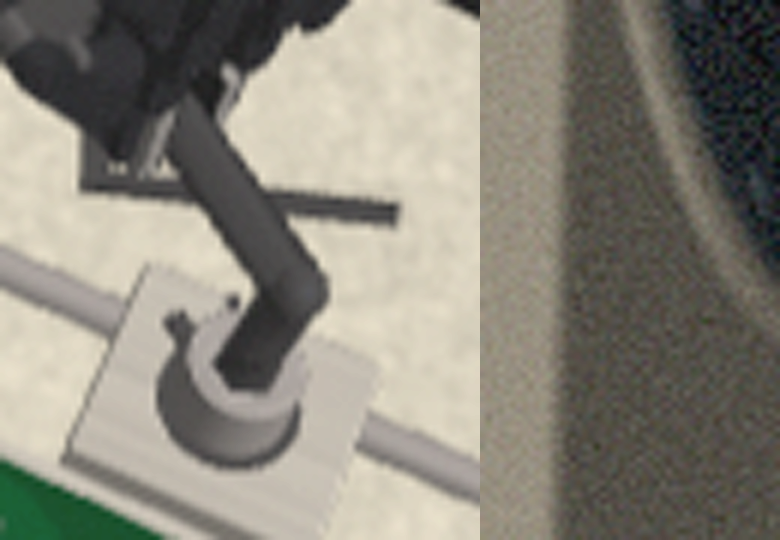

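The short arm is in the socket: the mouth at crop (245,370) is filled, with low force. I continue down to the bottom.

>>> apply_moves --targets '[[[-1,0,0,0.4,0,0,0],[-1,0,0,0.8,0,0,0],[-1,0,0,1.0,0,0,0],[-1,0,0,1.0,0,0,0]]]'

```text
clock: 8.6
eef_pos: [536.2, 143.9, 61.9]
tcp_rot: [-3.14, -0.0, -0.299]
contact_force: [-1.2, 1.1, -2.6]
opening: 0.138
```

>>> apply_moves --targets '[[[-1,0,0,0.15,0,0,0],[-1,0,0,0.3,0,0,0],[-1,0,0,0.3,0,0,0]]]'

```text
clock: 8.9
eef_pos: [536.2, 143.9, 58.7]
tcp_rot: [-3.14, -0.0, -0.299]
contact_force: [-1.3, 1.3, -3.5]
opening: 0.14
```

>>> apply_moves --targets '[[[-1,0,0,0.2,0,0,0],[-1,0,0,0.4,0,0,0],[-1,0,0,0.4,0,0,0]]]'

```text
clock: 9.2
eef_pos: [536.2, 143.4, 55.1]
tcp_rot: [-3.141, -0.0, -0.298]
contact_force: [-4.9, -3.0, 8.1]
opening: 0.136
```

The key bottoms at TCP z of about 55 with about 11 N, which is consistent with the 24 mm depth. I turn clockwise about the axis, 56 mm along the tool's -y, checking force as I go.

>>> apply_moves --targets '[[[-1,-0.39,-0.01,-0.03,0,0,4],[-1,-0.78,-0.05,-0.03,0,0,8],[-1,-1.16,-0.12,-0.03,0,0,12],[-1,-1.54,-0.22,-0.03,0,0,16],[-1,-1.92,-0.34,-0.03,0,0,20],[-1,-1.92,-0.34,-0.03,0,0,20]]]' --newtons 120

```text
clock: 9.8
eef_pos: [519.0, 151.7, 55.7]
tcp_rot: [3.142, -0.001, -0.647]
contact_force: [-1.6, -5.7, 1.8]
opening: 0.133
```

```bash
python3 - <<'E'
from geo import *
from rig import r
s=r.sense();R=Ro.from_euler("xyz",s["tcp_rot"]).as_matrix()
print(s["eef_pos"],s["tcp_rot"],"tool F",(R.T@s["contact_force"]).round(1),"M",(R.T@s["wrist_torque"]).round(2),s["opening"]*85,s["qpos"].round(2))
print("axis est",s["eef_pos"]-56*R[:,1])
E
```

```text
[518.99788909 151.65251259  55.66310552] [ 3.14157797e+00 -1.49965137e-03 -6.46760883e-01] tool F [ 2.2  5.5 -1.8] M [-0.64  0.24 -0.89] 11.293004651995227 [ 0.28  0.41  1.93 -0.    0.8   0.93]
axis est [552.7437492  196.34274559  55.66228331]
```

>>> apply_moves --targets '[[[-1,-0.59,-0.03,0.02,0,0,6],[-1,-1.16,-0.12,0.02,0,0,12],[-1,-1.73,-0.27,0.02,0,0,18],[-1,-2.28,-0.48,0.02,0,0,24],[-1,-2.8,-0.75,0.02,0,0,30],[-1,-3.13,-0.96,0.02,0,0,34],[-1,-3.13,-0.96,0.02,0,0,34]]]'

```text
clock: 10.5
eef_pos: [499.3, 177.6, 55.5]
tcp_rot: [3.141, -0.003, -1.239]
contact_force: [-3.8, -5.6, 4.0]
opening: 0.132
```

```bash
python3 - <<'E'
from geo import *
from rig import r
s=r.sense();R=Ro.from_euler("xyz",s["tcp_rot"]).as_matrix()
print(s["eef_pos"],s["tcp_rot"],"tool F",(R.T@s["contact_force"]).round(1),"M",(R.T@s["wrist_torque"]).round(2),s["opening"]*85,s["qpos"].round(2))
print("axis est",s["eef_pos"]-56*R[:,1])
E
python3 look.py m9
```

```text
[499.26569992 177.56267465  55.53208554] [ 3.14127146e+00 -2.59657360e-03 -1.23940209e+00] tool F [ 4.1  5.4 -3.9] M [-0.68  0.65 -0.7 ] 11.22436393293257 [ 0.34  0.4   1.95 -0.    0.79  1.58]
axis est [552.21873182 195.78288563  55.51409876]
10.5 [499.26569992 177.56267465  55.53208554] [ 3.14127146e+00 -2.59657360e-03 -1.23940209e+00] [-3.8 -5.6  4. ] [-0.84  0.43  0.7 ] 11.22436393293257 [ 0.34  0.4   1.95 -0.    0.79  1.58]
```

View pics/m9.png

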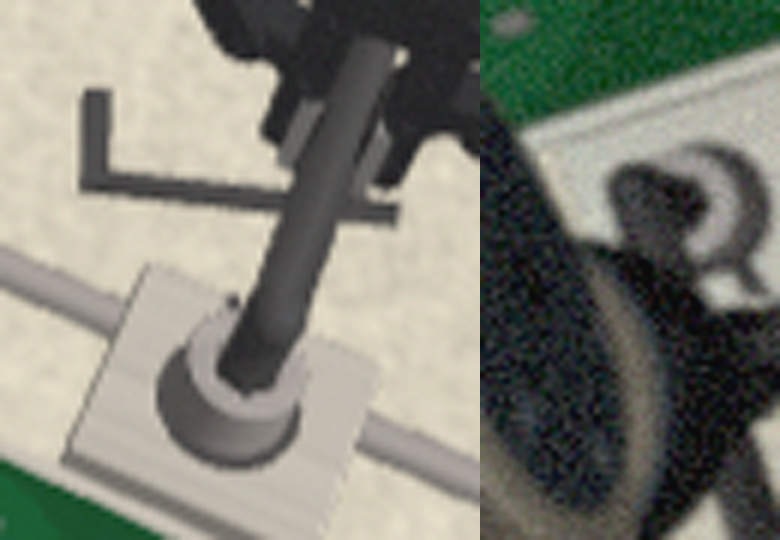

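```bash
python3 - <<'E'
from geo import *
# key line in scene: points on long arm centreline at z=100
a=ray("s",[385+268/6,265+335/6],100);b=ray("s",[385+372/6,265+50/6],100);d=b-a;print(a,b,np.degrees(np.arctan2(d[1],d[0])))
for g in(-140,-145,-150,-153,-156,-160): 
    t=np.radians(g);p=proj("t",[551.7+27*np.cos(t),197.2+27*np.sin(t),42]);q=proj("t",[551.7+17*np.cos(t),197.2+17*np.sin(t),42])
    f=lambda p:(480+(p[0]-150)*6,(p[1]-200)*6)
    print(g,np.round(f(p)),np.round(f(q)))
E
```

```text
[561.71214263 201.95705776] [473.97129653 170.57881745] -160.32172608883312
-140 [756. 276.] [733. 249.]
-145 [749. 281.] [729. 252.]
-150 [742. 285.] [725. 255.]
-153 [738. 288.] [722. 257.]
-156 [733. 290.] [719. 258.]
-160 [727. 292.] [715. 260.]
```

```bash
python3 - <<'E'
import cv2
for n in("top0","Tm9"):
    g=cv2.cvtColor(cv2.imread(f"pics/{n}.png"),cv2.COLOR_BGR2GRAY)
    print(n,"cols 184..205")
    for y in range(236,256): print(y,*["%3d"%v for v in g[y,184:206]])
E
```

```text
top0 cols 184..205
236  37  38  48  61  74  82  78  73  58  47  35  32  34  38  54  78  88  92  95  93  94  98
237  36  43  56  69  82  81  79  72  49  41  35  32  27  31  42  49  58  75  80  88  96  97
238  52  54  66  78  85  84  79  60  48  35  38  31  35  40  28  33  44  41  63  80  95  96
239  69  74  80  86  81  77  73  48  45  41  25  17  31  40  36  33  35  38  49  79  99  98
240  77  80  81  83  78  67  55  51  34  36  36  38  46  63  67  66  58  52  65  83  94 100
241  88  79  80  75  75  55  39  39  38  27  28  48  71  83  92  91  79  74  78  92  96  96
242  75  70  72  61  52  43  36  24  38  34  38  59  84  91  98  98  95  87  95  95  94  96
243  61  55  45  45  33  33  30  30  47  52  72  86  96 100  99  99  97 100  96  97 100  96
244  45  39  35  37  35  34  40  42  53  76  86  85  97  92  98  98 101 101  99 101  99  99
245  62  57  53  51  49  54  66  72  82  92  88  82  85  95  98  93  97  96  98 100  94  96
246  91  84  83  74  78  76  83  90  94  90  80  62  63  85  97  94 100  99  96  98  96  93
247  95  96  92  93  89  97 101  99  99  96  82  53  49  73  90  97  
[... 1916 characters left out ...]
  97  74  58  42  48  53  79  95  94  72  54  48  36  23
249   5   0  30  56  76  99 103 105  99  88  77  71  69  68  74  76  74  60  48  24   8  14
250  16   0   3  36  66  84  96  87  83  84  71  84  78  70  64  57  44  40  41  35  25  21
251   6   0   0  14  44  56  56  56  51  43  43  48  55  47  33  29  31  39  45  33  23  23
252   1   4   1  16  21  24  33   7   4  12  14   8  16  22  12  20  21  23  43  33  29  24
253   5   4   6  11   6   4  12  17   0   5   9   0  17  11  19  27  14  20  32  36  22  19
254   0   1   4   2   0  10   7   8   5   3   0  13   0  20  22  18  31  27  24  23  29  30
255   9   0   0   4   0   6   1   2  21  16   4  23  24  28  15  38  29  29  22  28  35  28
```

The pixel values put the pointer at about -144°, next to the first rib. The rib midline is at about -159° to -161°, so roughly 15–17° remain. I turn 11° and re-read.

>>> apply_moves --targets '[[[-1,-0.39,-0.01,0,0,0,4],[-1,-0.78,-0.05,0,0,0,8],[-1,-1.07,-0.1,0,0,0,11],[-1,-1.07,-0.1,0,0,0,11],[-1,-1.07,-0.1,0,0,0,11]]]'

```text
clock: 11.1
eef_pos: [496.7, 187.4, 55.5]
tcp_rot: [3.142, -0.003, -1.426]
contact_force: [-3.4, -3.8, 1.0]
opening: 0.133
```

```bash
cat > patch.py <<'E'
from geo import *
from rig import r
import cv2,sys
s=r.sense();R=Ro.from_euler("xyz",s["tcp_rot"]).as_matrix()
print(s["clock"],s["eef_pos"].round(1),"az",np.degrees(s["tcp_rot"][2]).round(1)-90,"tool F",(R.T@s["contact_force"]).round(1),"M",(R.T@s["wrist_torque"]).round(2),s["opening"]*85)
T=r.grab_frame("top")["pixels"][:,:,::-1];S=r.grab_frame("scene")["pixels"][:,:,::-1]
cv2.imwrite(f"pics/T{sys.argv[1]}.png",T);cv2.imwrite(f"pics/S{sys.argv[1]}.png",S)
g=cv2.cvtColor(np.ascontiguousarray(T),cv2.COLOR_BGR2GRAY)
for y in range(240,256): print(y,*["%3d"%v for v in g[y,182:206]])
E
python3 patch.py p1
```

```text
11.1 [496.7 187.4  55.5] az -171.7 tool F [ 3.3  4.  -1. ] M [-0.35  0.46 -0.82] 11.33378027745744
240  48  71  80  85  85  92  82  80  65  47  40  40  38  37  50  78  98 108 105 102 104 102 106 105
241  53  73  87  88  91  84  74  63  49  37  40  37  33  47  68  91 104 105 104 104 100 104 104 107
242  41  58  79  79  75  66  57  53  32  34  27  40  45  69  85  95 107 100 101 104 102 103 102 106
243  33  50  65  52  56  44  42  41  36  37  34  42  65  82  99 105 108 104 103 104 103 105 106 104
244  15  37  43  44  42  41  32  34  30  36  39  58  78  92  97 104 107 103 103 106 105 107 104 106
245  30  39  58  57  54  52  57  52  40  35  37  57  78  85  88 105 107 104 106 107 101 106 107 103
246  32  56  78  90  85  82  78  77  50  36  35  47  58  62  74  91 101 103 102 109 106 102 102 102
247  35  56  87  98  95 100  96  91  67  44  33  30  42  42  54  74  97 101 106 104  99  99  91  92
248  28  60  85  99  90  87  93  99  79  45  37  33  47  57  56  58  76 101 101  96  92  85  72  71
249  30  51  74  86  70  66  76  98  91  66  53  58  70  76  69  68  75  83  86  77  67  56  64  66
250  27  36  75  84  62  42  69  95  98  86  74  74  89  90  84  77  68  69  66  61  63  67  75  88
251  19  38  62  75  62  49  71  92  99  99  87  95  84  78  72  63  61  62  70  76  84  93  95  99
252  17  33  67  87  80  68  74  94  91  83  80  69  61  58  65  70  81  83  93  96 102 101  96  95
253  20  37  58  88  88  85  75  72  68  68  65  69  68  84  85  85  93 100 101 106 100  90  67  58
254  15  20  51  67  74  76  71  61  69  63  76  87  91  95  92  97  95  90  91  89  82  65  47  39
255   8  21  25  51  58  68  68  74  84  85  92  99  90  89  86  79  76  62  60  56  44  37  34  15
```

The pointer tip is now at about (192.4,249), with the ribs at (187.1,250.5) and (196.1,247.6). About 3–4° remain.

>>> apply_moves --targets '[[[-1,-0.2,0,0,0,0,2],[-1,-0.39,-0.01,0,0,0,4],[-1,-0.39,-0.01,0,0,0,4],[-1,-0.39,-0.01,0,0,0,4]]]'

```text
clock: 11.6
eef_pos: [496.2, 191.0, 55.5]
tcp_rot: [-3.142, -0.004, -1.493]
contact_force: [-4.8, -3.8, 0.1]
opening: 0.134
```

```bash
python3 patch.py p2
```

```text
11.6 [496.2 191.   55.5] az -175.6 tool F [ 3.4  5.1 -0.1] M [-0.22  0.36 -0.85] 11.366780633312542
240  61  79  84  82  84  91  85  78  67  52  34  41  39  35  56  75 105 104 102 106 102 100 103 105
241  62  77  92  84  89  82  73  58  50  37  33  39  31  48  65  97 103 103 101 105 109 102 103 100
242  54  83  84  78  75  73  55  46  39  35  37  41  46  60  88 103  99 106 104 104 103 102 104 102
243  47  65  64  57  54  44  43  43  35  35  40  54  64  82  97 106 103 106 104 102 106 105 103 105
244  35  51  46  44  40  35  34  33  39  36  50  75  93  98  97 101 105 102 102 107 108 104 100 106
245  40  63  67  60  50  54  47  30  30  31  53  85  93  86  86  98 101 104 105 104 105 109 105 104
246  58  81  94  80  83  84  75  49  37  38  47  72  78  71  69  94 100 106 106 103 103 104 103 100
247  58  87 100 103 103 102  89  68  44  31  44  69  75  58  54  73  91 104  98 101 100  98  96  92
248  53  88 103  98  94  88  89  72  53  29  36  66  76  72  54  56  81  96 101  93  93  82  76  64
249  54  82  97  95  73  59  74  76  66  45  52  66  81  89  75  66  74  84  86  78  74  70  60  65
250  49  78  99  89  56  52  59  85  80  68  76  81  91  86  84  76  72  69  65  58  62  64  74  86
251  42  78  97  92  63  47  69  89  99  92  93  84  85  79  77  59  61  69  62  76  83  89  97 108
252  39  76  97  96  77  67  81  90  90  89  78  71  65  60  63  69  73  83  89  95 106 102 105 110
253  40  70  96  98  91  84  76  79  80  66  62  62  69  75  80  92  97  99 106 107 108 107 106 109
254  38  62  86  86  79  73  66  63  69  66  74  86  93 102 111 101 103 105 109 114 104 104 106 105
255  23  48  62  66  66  67  70  75  84  84  97 100 107 107 106 107 109 107 110 106  97  96  94  97
```

The pointer is now at (191.4,248) to (191.6,249) and the rib midpoint is at (191.6,249), so it is centred. I ease the torque slightly, release, then retreat straight up.

>>> apply_moves --targets '[[[-1,0.15,0,0,0,0,-1.5],[-1,0.15,0,0,0,0,-1.5],[-0.1,0.15,0,0,0,0,-1.5],[-0.1,0.15,0,0,0,0,-1.5],[-0.1,0.15,0,0,0,0,-1.5],[-0.1,0.15,0,0,0,0,-1.5],[-0.1,0.15,0,0,0,0,-1.5]]]'

```text
clock: 12.4
eef_pos: [496.6, 189.7, 55.6]
tcp_rot: [-3.141, -0.003, -1.468]
contact_force: [1.5, -0.0, 0.5]
opening: 0.449
```

>>> apply_moves --targets '[[[-0.1,0,0,-1,0,0,0],[-0.1,0,0,-3,0,0,0],[-0.1,0,0,-6,0,0,0],[-0.1,0,0,-10,0,0,0],[-0.1,0,0,-14,0,0,0],[-0.1,0,-1,-18,0,0,0],[-0.1,0,6,-20,0,0,0],[-0.1,0,10,-20,0,0,0]]]'

```text
clock: 13.2
eef_pos: [409.8, 181.8, 257.1]
tcp_rot: [-3.137, -0.002, -1.47]
contact_force: [-1.1, 1.6, 0.4]
opening: 0.447
```

```bash
python3 patch.py p3; python3 look.py m10
```

```text
13.2 [409.8 181.8 257.1] az -174.2 tool F [-1.7  1.  -0.4] M [-0.03 -0.03 -0.02] 37.9892352305575
240  21  25  57  76  83  88  86  71  65  42  35  38  32  35  48  76  98  97 102  99  98  98 101 105
241  22  16  52  71  81  78  76  62  48  42  39  41  32  47  70  85  97 103 104  98  94 104  97 101
242  27  20  34  56  66  62  54  45  31  35  28  37  42  58  90  97 100 100  97 101 100 101 100  99
243  13  17  22  42  45  48  39  34  36  28  41  48  66  83  92 100  95  96 101  95  99 101  99  97
244  18  15  13  18  26  35  38  36  23  36  50  72  87  93  95 100 101 103 101 102  99  99 100 102
245  30  33  27  24  29  48  48  37  27  33  51  77  89  80  86  95 105  99 105 102  99 103 105  97
246  35  27  14  21  36  64  68  54  42  28  53  69  73  65  65  85  99 101 103 102 102  98  92 101
247  21  20  22  27  37  73  79  64  41  32  42  63  71  57  50  73  91 100  97 102 101  97  88  87
248  19  33  29  32  36  62  78  71  54  33  34  53  78  67  54  54  76  91  95  92  89  84  72  65
249  29  18  28  25  25  47  74  79  54  46  44  63  78  86  75  58  78  79  81  75  65  53  60  62
250  24  24  23  28  19  41  68  84  82  66  67  78  91  92  78  74  66  62  63  62  57  68  72  80
251  22  30  20  15  25  27  61  86  86  92  84  88  78  73  69  61  63  61  63  74  77  91  96 103
252  32  23  37  20  21  26  51  74  83  87  76  67  63  66  64  62  73  74  88  95 105 101 103  99
253  21  29  23  21  21  24  37  55  59  66  59  63  73  78  83  88  90  96 101 103 101 100 104 102
254  36  36  36  19  21  20  16  42  50  64  76  82  88 101  96  96 103  99 104 107 105 106  97 101
255  21  27  27  19  26  24  24  35  55  82  90  96 104 109 103 105 104 102 108 105 100 109 104 104
13.3 [404.19897415 180.45192704 255.62793783] [ 3.14092304e+00 -2.91762942e-03 -1.46783221e+00] [ 1.   0.5 -0. ] [-0.04  0.03  0.  ] 38.14204824496711 [ 0.42  0.01  1.93 -0.    1.2   1.89]
```

View pics/m10.png

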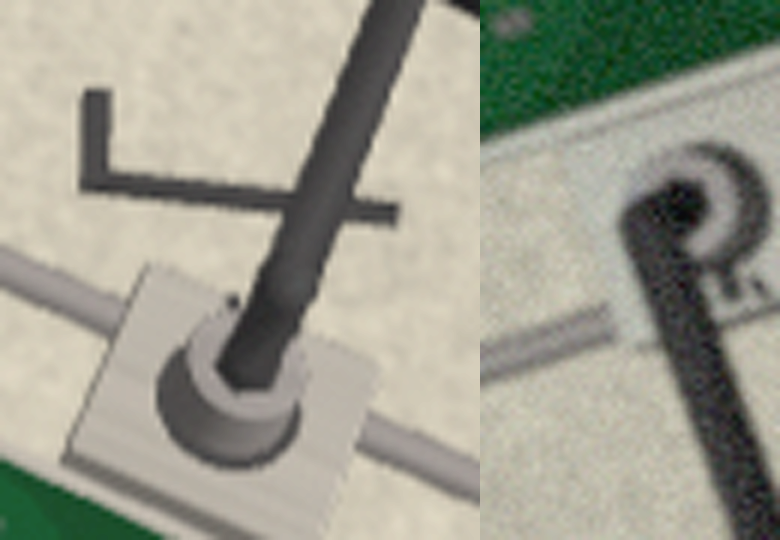

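The key stands seated in the socket, the pointer is still at about (191.4,248), and the gripper is clear. I compare the bystanders with the first pictures, then hand in.

```bash
python3 - <<'E'
from geo import *
import cv2
for n,o,pts in(("S","scene0",dict(reel=(324,162),flux=(221,182),jar=(384,208),driver=(470,262),drv2=(520,288),small=(425,297),small2=(402,290),tray=(187,285),hs=(336,456))),("T","top0",dict(reel=(421,332),flux=(477,215),jar=(317,330),driver=(205,342),drv2=(150,355),small=(218,277),small2=(238,265),tray=(390,110),hs=(177,108)))):
    a=cv2.cvtColor(cv2.imread(f"pics/{n}m10.png"),cv2.COLOR_BGR2GRAY).astype("f4");b=cv2.cvtColor(cv2.imread(f"pics/{o}.png"),cv2.COLOR_BGR2GRAY).astype("f4")
    for k,(x,y) in pts.items():
        w=13;sl=np.s_[max(0,y-w):y+w,max(0,x-w):x+w];sh,rp=cv2.phaseCorrelate(cv2.GaussianBlur(b[sl],(3,3),0),cv2.GaussianBlur(a[sl],(3,3),0))
        print(n,k,"meandiff %.1f"%np.abs(a[sl]-b[sl]).mean(),"shift",np.round(sh,2),"%.2f"%rp)
E
```

```text
S reel meandiff 1.3 shift [0.49 0.53] 1.00
S flux meandiff 1.5 shift [0.5 0.5] 1.00
S jar meandiff 1.7 shift [0.5  0.48] 1.00
S driver meandiff 3.1 shift [0.54 0.54] 1.04
S drv2 meandiff 1.8 shift [0.48 0.46] 1.00
S small meandiff 11.5 shift [-0.51  1.39] 0.47
S small2 meandiff 1.7 shift [0.48 0.49] 1.00
S tray meandiff 1.1 shift [0.48 0.54] 1.00
S hs meandiff 1.7 shift [0.47 0.55] 1.00
T reel meandiff 3.9 shift [0.69 0.44] 1.04
T flux meandiff 3.9 shift [0.48 0.52] 1.02
T jar meandiff 3.8 shift [0.39 0.5 ] 1.02
T driver meandiff 5.1 shift [0.55 0.57] 0.90
T drv2 meandiff 74.0 shift [ 3.97 -0.58] 0.20
T small meandiff 4.1 shift [0.48 0.38] 1.00
T small2 meandiff 4.1 shift [0.5  0.51] 1.00
T tray meandiff 4.0 shift [0.12 0.42] 1.03
T hs meandiff 3.8 shift [0.43 0.45] 1.02
```

```bash
python3 -c "
from rig import r
print(r.sense()['clock'],r.sign_off())"
```

```text
the job is handed in; nothing more can be done
13.4 None
```

I drew the big key out of the rack and flipped it. The short arm went into the clamp screw's socket until it bottomed, with about 11 N at the expected depth. I turned the screw clockwise until the pointer stood midway between the ribs, then let go and moved the arm clear. I handed in at 13.4 s, and the hand-in reports no verdict.

**Last checks**
- **Pointer:** after release, the top view shows it at about (191.4, 248) to (191.6, 249), with the rib midpoint at (191.6, 249). That is within about 1–2°.
- **Key:** it is still standing seated in the socket.
- **Bystanders:** none has moved in the before/after picture comparison. Two patches could not be compared, one on the small key (scene view) and one on the screwdriver (top view), because the key or the arm covered them. Both objects show unmoved in the other camera.

**What disagreed**
- **Fingertips:** they looked about 32 mm behind the reported tool point while half open, so I set the grasp depth from the pictures.
- **Cameras:** the two differ by 3–4 mm in position at the fixture.
- **Play in the turn:** the tool led the pointer by about 16° rather than the stated 8° or so, so I judged the final angle from the pointer itself.

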